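Lock the cup arm with its hitch pin

ROBOT

A 7-joint arm with a two-finger parallel gripper is mounted at the origin on the work surface. World frame = base frame: x ahead of the robot, y to its left, z up, the work surface at z = 0. Lengths are in m, angles in rad, forces in N, time in s.
With the tool pointing down it reaches from about 0.35 to 0.9 m from the base axis. Payload 8.1 kg.
Tool frame: the origin (TCP) lies on the centre line of the jaws, within the pads' length; the fingertips stand 19 mm ahead of it and the grasp point (between the pads) is the TCP; z points along the fingers, y is the direction in which the jaws open and shut (so a half turn about z gives the same grasp; the last joint's range is limited). The gripper opens to 92 mm and grips with 3 to 60 N. Pads are 19 mm wide; open, the fingers measure 130 mm over their backs; the gripper's body (75 mm by 190 mm) begins 47 mm behind the grasp point.
Start: joints at [-1.21, 0.434, 0.025, 1.573, -0.012, 1.134, -0.075], TCP at [0.28, 0.559, 0.246] pointing down, gripper open.
Joint ranges: [-2.62, 2.62], [-0.44, 2.09], [-1.27, 1.32], [0.08, 2.57], [-1.32, 4.46], [0.12, 2], [-2.74, 2.74]. Speed limits (rad/s): [2.22, 2.22, 3.01, 3.01, 3.14, 3.14, 3.14].

INTERFACE

Orientations are given as a rotation vector (axis times angle).
In Python, from cell import monitor, imaging, workorder, outline_of gives the robot as it stands.
- The arm moves only by the tool move_arm, never from a script. Its argument "series" is a list of rows, each a list of 6 numbers: the shift along the world's x, y, z in cm, then the turn, a rotation vector about the world's x, y, z in degrees. A call has 1 to 8 rows; each row shifts and turns the commanded pose from where the row before left it; what a row does not reach is not made up. A row lasts 1/10 s, in which the tool goes at most 50 mm and 8.59 degrees, less where a joint would pass 70% of its speed; a pose out of reach is approached as far as the arm can. A call with a gripper value outside its range is refused whole. "grip" is the opening, from 0 (shut) to 1 (fully open), set as the call begins (left out, the last holds). The fingers move at their own pace and stop on an object; "force" is the grip in N (left out, the last holds). Time passes only in rows, so rows that do not move let the fingers close. It gives the time, the measured TCP pose, the force and the opening at its end, in the units of the state.
- monitor.observe(): the state, without advancing time (a new reading comes with each control period).
- imaging.get_image(name): name is "scene" or "top" or "wrist"; returns a dict with "color" (384x512x3 uint8, red, green, blue), "fx", "fy", "cx", "cy" (pixels), "rvec" (rotation vector, rad) and "tvec" (3), from world to camera coordinates, as OpenCV has them; the wrist camera has in their place "mount" (4x4, takes a point from camera to tool coordinates, whose origin is the TCP and whose axes are the flange's). Camera axes: x right, y down, z forward; pixel columns grow to the right and rows downward; lengths in m; the calibration is good to about 2 mm. The wrist camera is an equidistant fisheye: a pixel r from the principal point sees the ray r / f radians off the axis. A picture is of the moment at which its call begins: read the wrist's pose just before it. There is no depth.
- workorder.sign_off(): hands the job in, once; it reports no verdict.
Trained networks look in the newest picture that a camera, given by its name, has taken for a name from the list of things; names that differ only in an ending like _2 or _b are one class to them, and where a whole thing is asked for, a point or a joint stands for the part that bears it (a point fixed in the world has none). Each returns a list of dicts, best first, with "p" (0 to 1); they miss things now and then, are a little off and sometimes report something else, mostly with a low value. They report only what shows in the picture. A call takes as long as a camera call. They do not tell look-alikes from the thing itself.
- outline_of(camera, thing): "mask" (384x512 bool, what is visible of it) and "rect" ([left, top, width, height] in pixels, round what is visible of it).
The state is a dict: "clock": time; "joints": joint angles; "dq": joint speeds; "joint_efforts": joint torques, N m; "position": TCP position; "ee_rot": TCP orientation; "force": force on the tool from outside, world axes, zero at the start; "ft_torque": the same for the moment, N m; "width": opening from 0.0 (shut) to 1.0 (fully open).
Only numpy, scipy, OpenCV 4.12 (cv2) and the standard library are available. Lean on these libraries where they do the work, as an engineer would, in place of code of your own. Each camera call takes 0.05 s, during which the arm holds its last target. There are 200 camera calls.

TASK

The rack's cup arm is folded in with its flat steel tongue sticking out through the blue keeper. Take the hitch pin from its wooden stand, feel for the cross hole in the tongue and push the pin through without forcing it, until its collar sits flush on the tongue, with the open loop pointing out past the tongue's free end. Then swing the sprung brass loop down over the tongue's end until it snaps fully shut around it, let go, and leave the mugs, the plate and the pot lid where they are.

Things in the scene. Friction and masses are not known exactly. Their poses are not given: they have to be found in the camera images.
- rack: Corner dish rack, fixed. Origin: on the plank (18 mm thick) below the nominal cross hole; z up, x from the tongue's free end back into the rack, y along the cup arm (mugs hang at y -105, -185, -265, x 38 to 142). Blue keeper frame 50 wide at x 30 to 38, up to z 118. The arm's upright rod, 54 behind the hole, rises to z 205, its bar runs at x 85 +-11, z 200. Nothing else near the hole. All in mm.
- hole_nominal (a point): Nominal mouth of the upright cross hole: on the tongue's upper face and centre line, 100 mm above the rack's origin. The arm has settled: tongue and true hole lie up to 11 mm from here along the rack's x (not y). Tongue: rigid, 22 wide, 16 thick, free end 30 mm before the hole. Hole 9 dia.; a sprung ball in it lets the pin pass at some 3 to 8 N. Over 25 N between pin and rack is forcing it.
- stand: Fixed dark wooden block 50 x 50 x 56 mm (origin under its centre) on the plank, with an upright 11 mm hole in the middle of its top, in which the pin stands loosely; lift the pin 45 mm to clear it.
- pin: Hitch pin, about 0.1 kg, upright. Origin: centre of the collar's underside; z up the pin. Below it a shank of 8 mm dia., 40 long, the last 4 mm tapering to 5 mm; collar 17 dia., 4 thick; above it a red grip tab 16 (x) by 12 (y) mm from z 4 to z 40: take it across y, with fingertips above z 10. The open loop points to the pin's -x, which must point like the rack's -x when fitted.
- pin_tip (a point): Lower end of the pin's shank, 40 mm below the pin's origin.
- loop (a joint): Angle of the brass loop (U of 5 mm wire, 28 wide inside, 52 long) hinged on the pin, axis y, 8 mm above its origin. 0 = open, 25 deg above level to the pin's -x; 0.43 = level; 1.6 = stop, 23 deg before straight down. A weak spring opens it. Sprung balls in the tongue's sides, 18 mm before the hole, meet its legs at 0.9; past 1.2 (1 to 4 N down on the bar) it snaps on and is shut at 1.3 to 1.45.
- loop_bar (a point): Middle of the loop's crossbar, 52 mm from the loop's hinge line. Pushed down from above by closed fingers it travels on an arc about the hinge; on the way down keep the fingers clear of the tongue's free end, 30 mm before the pin.
- plate: White ceramic plate, 150 mm dia., 18 high, origin under its centre; a bystander.
- pot_lid: Steel pot lid, 132 mm dia., 44 high with its knob, origin under its centre; a bystander.
- mug1 (a joint): Swing (rad; hangs at rest at about 0.06) of the yellow plastic mug on the cup arm, 105 mm from the tongue; a bystander.
- mug2 (a joint): Swing of the green mug, 185 mm from the tongue; a bystander.
- mug3 (a joint): Swing of the orange mug, 265 mm from the tongue; a bystander.
Things that resemble listed ones, but are neither listed nor needed, are in the scene too. Of the things like the pin, leave any that is orange; of the rest the smaller one is meant.

How it is judged:
By the outcome, as a careful person would: the job done as asked, in the order asked, and still so for the second after the job is handed in, with the robot touching nothing.
It also fails if it takes over 72 s, if anything falls off the work surface, if the arm or the gripper's body presses on something with over 40 N, if the wrist force passes 120 N, or if a joint passes its speed limit or range.

## Working session

There is one attempt and no reset: what is moved stays moved. The work goes in short steps, Python scripts to look and compute and a tool call to move; the robot and the scene stay as the last step left them, time stands still between calls to the robot, and variables do not carry over. Pictures are saved under pics/ and viewed, about 8 in all and at most 12, crops included, and the job is handed in when it is done.

Besides the shell and the picture viewer there is one more tool, called after "Emit:" as name(argument=value, ...) on one line, values as JSON. move_arm: Moves the arm, as the interface text tells. Its arguments: {"type":"object","properties":{"series":{"type":"array"},"grip":{"type":"number"},"force":{"type":"number"}},"required":["series"]}

```bash
ls; mkdir -p pics
cat > h.py <<'E'
import numpy as np, cv2
from scipy.spatial.transform import Rotation as R
from cell import monitor, imaging, workorder, outline_of
def ray(im,u,v,st=None):
    """origin, unit dir in world"""
    x=(u-im['cx'])/im['fx']; y=(v-im['cy'])/im['fy']
    if 'mount' in im:
        r=np.hypot(x,y); d=np.array([np.sin(r)*x/max(r,1e-9),np.sin(r)*y/max(r,1e-9),np.cos(r)])
        T=np.eye(4);T[:3,:3]=R.from_rotvec(st['ee_rot']).as_matrix();T[:3,3]=st['position']
        M=T@np.array(im['mount']); return M[:3,3],M[:3,:3]@d
    Rm=R.from_rotvec(np.ravel(im['rvec'])).as_matrix(); d=Rm.T@np.array([x,y,1.]); return -Rm.T@np.ravel(im['tvec']),d/np.linalg.norm(d)
def proj(im,p,st=None):
    p=np.asarray(p,float)
    if 'mount' in im:
        T=np.eye(4);T[:3,:3]=R.from_rotvec(st['ee_rot']).as_matrix();T[:3,3]=st['position']
        q=(np.linalg.inv(T@np.array(im['mount']))@np.r_[p,1])[:3]
        r=np.hypot(q[0],q[1]);a=np.arctan2(r,q[2]);return im['cx']+im['fx']*a*q[0]/r,im['cy']+im['fy']*a*q[1]/r
    q=R.from_rotvec(np.ravel(im['rvec'])).as_matrix()@p+np.ravel(im['tvec']);return im['cx']+im['fx']*q[0]/q[2],im['cy']+im['fy']*q[1]/q[2]
def atz(o,d,z): return o+d*(z-o[2])/d[2]
def tri(rs):
    A=sum(np.eye(3)-np.outer(d,d) for o,d in rs); b=sum((np.eye(3)-np.outer(d,d))@o for o,d in rs)
    p=np.linalg.solve(A,b); return p,[np.linalg.norm(np.cross(p-o,d)) for o,d in rs]
def shot(n,save=None):
    st=monitor.observe(); im=imaging.get_image(n)
    if save: cv2.imwrite('pics/'+save,im['color'][:,:,::-1])
    return im,st
E
python3 - <<'E'
from h import *
print({k:np.round(v,3).tolist() for k,v in monitor.observe().items()})
ims=[]
for n in ['scene','top']:
    im,_=shot(n); ims.append(im['color'])
    o,d=ray(im,256,192); print(n,im['fx'],o.round(3),d.round(3))
    for t in ['rack','stand','pin','loop','plate','pot_lid','mug1']:
        print(t,[(round(float(r['p']),2),r['rect'],[int(v) for v in np.argwhere(r['mask']).mean(0)[::-1]]) for r in outline_of(n,t)])
cv2.imwrite('pics/a_scene.png',cv2.resize(ims[0],(800,600))[:,:,::-1]);cv2.imwrite('pics/a_top.png',cv2.resize(ims[1],(800,600))[:,:,::-1])
E
```

```text
pics
{'clock': 0.0, 'joints': [-1.21, 0.435, 0.025, 1.574, -0.012, 1.134, -0.075], 'dq': [-0.001, -0.002, 0.0, -0.001, 0.001, -0.002, 0.0], 'joint_efforts': [0.001, -66.784, 0.985, -31.447, -0.061, 0.043, 0.0], 'position': [0.279, 0.558, 0.245], 'ee_rot': [-0.722, -3.057, 0.003], 'force': [-1.172, 0.052, 0.049], 'ft_torque': [-0.05, -0.027, 0.014], 'width': 0.997}
scene 355.1689634469336 [0.922 0.807 0.746] [-0.405 -0.727 -0.554]
rack [(0.73, [171.2, 137.4, 81.5, 131.2], [204, 209])]
stand [(0.65, [281.5, 264.9, 28.5, 32.3], [294, 278])]
pin [(0.81, [339.2, 235.3, 40.4, 22.4], [354, 251]), (0.55, [294.0, 254.8, 20.3, 16.4], [301, 261]), (0.54, [399.0, 276.8, 26.4, 16.7], [409, 284])]
loop [(0.54, [308.5, 251.6, 4.2, 9.5], [312, 256]), (0.53, [292.3, 252.8, 26.6, 20.3], [301, 262]), (0.45, [406.9, 279.6, 21.2, 11.6], [417, 284]), (0.39, [353.1, 240.5, -0.4, 7.1], [351, 242])]
plate [(0.75, [210.5, 281.1, 51.0, 29.6], [236, 291]), (0.61, [146.8, 238.5, 55.5, 37.9], [175, 257])]
pot_lid [(0.69, [209.5, 280.9, 50.8, 29.7], [236, 291])]
mug1 [(0.95, [180.1, 164.9, 26.5, 32.9], [190, 182])
[... 173 characters left out ...]
7, [246.4, 128.5, 127.4, 51.1], [305, 149])]
stand [(0.59, [183.9, 183.4, 19.0, 17.0], [193, 191])]
pin [(0.7, [179.9, 254.4, 36.7, 23.5], [198, 264]), (0.58, [138.6, 264.5, 22.8, 29.6], [147, 279]), (0.48, [185.1, 188.2, 12.3, 18.4], [188, 193])]
loop [(0.57, [205.6, 268.4, 9.1, 7.9], [211, 272]), (0.56, [143.5, 278.8, 5.2, 12.9], [144, 285]), (0.43, [183.9, 206.4, 1.0, 0.6], [185, 205])]
plate [(0.73, [244.2, 93.1, 43.3, 43.3], [264, 112])]
pot_lid [(0.6, [181.7, 121.3, 40.4, 38.7], [202, 141]), (0.4, [245.2, 125.8, 129.2, 52.0], [303, 149])]
mug1 [(0.83, [334.2, 131.4, 23.8, 30.1], [346, 147]), (0.72, [303.4, 126.6, 28.5, 33.1], [319, 145]), (0.66, [280.9, 123.8, 21.0, 36.1], [292, 143])]
```

View pics/a_scene.png

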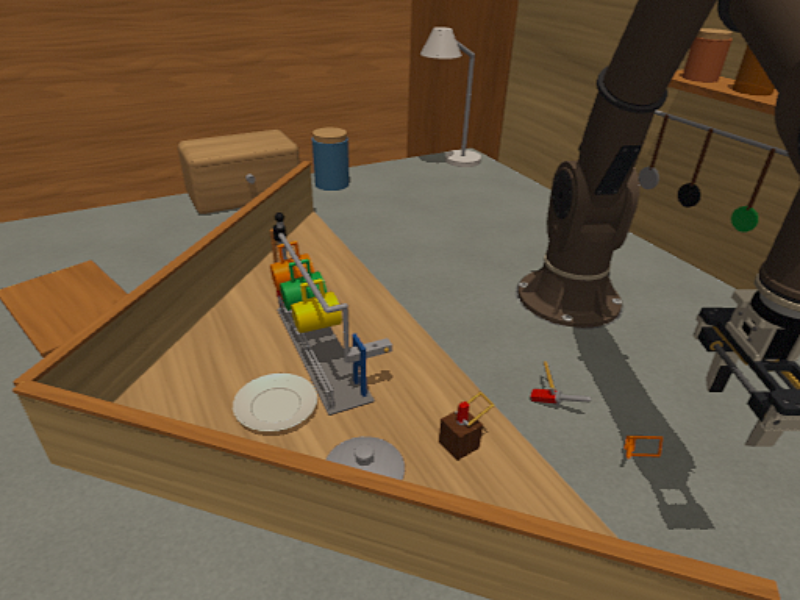

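View pics/a_top.png

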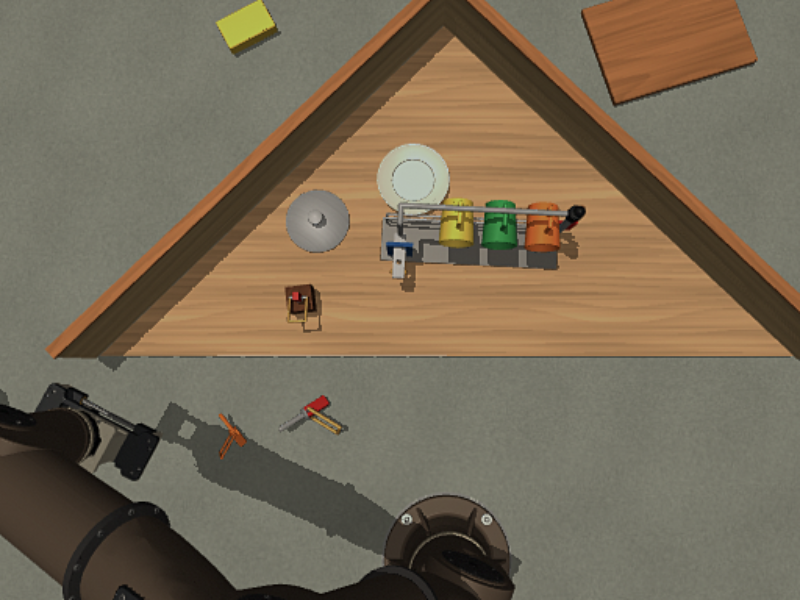

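The pictures show three pin-like things, given here as 800x600 pixels in scene and top.
- **Red pin in the dark stand:** scene (463,410), top (297,297). It is upright, with its loop towards the robot.
- **Red pin lying on the table:** scene (545,397), top (318,405). It looks bigger.
- **Orange pin lying on the table:** scene (640,447), top (232,430).

I choose the one in the stand. The tongue is at top (400,262), in front of the blue keeper.

Run:
```python
from h import *
s,_=shot('scene'); t,_=shot('top')
def sub(im,u,v): return ray(im,u*.64,v*.64)
for n,a,b in [('tab',(463,408),(297,296)),('tongue end',(391,349),(399,278)),('keeper top mid',(359,340),(400,245)),('rodtop',(346,308),(402,207)),('bigpin tab',(545,397),(319,403))]:
    p,e=tri([sub(s,*a),sub(t,*b)]); print(n,p.round(3),np.round(e,4))
print('stand top',atz(*sub(t,300,296),.074).round(3),'loopbar',atz(*sub(t,297,322),.104).round(3))
# plank height at stand base / left bar end
print('bar end',tri([sub(s,279,225),sub(t,573,212)]))
im,st=shot('wrist'); print(np.round(im['mount'],3).tolist(),im['fx'],im['cx'],im['cy'])
```

```text
tab [0.511 0.288 0.105] [0.0006 0.0006]
tongue end [0.545 0.095 0.1  ] [0.0026 0.0026]
keeper top mid [0.604 0.091 0.138] [0.0003 0.0003]
rodtop [0.643 0.094 0.225] [0.014 0.014]
bigpin tab [0.301 0.258 0.015] [0.0053 0.0053]
stand top [0.515 0.287 0.074] loopbar [0.462 0.287 0.104]
bar end (array([ 0.64388186, -0.20748516,  0.23954118]), [np.float64(0.000734359017544126), np.float64(0.0007343590175438242)])
[[0.001, -0.956, -0.294, 0.079], [1.0, 0.001, 0.001, -0.001], [-0.0, -0.294, 0.956, -0.139], [0.0, 0.0, 0.0, 1.0]] 297.3186396354542 260.09344524716454 192.1515691167629
```

Emit:
move_arm(series=[[3.1, -3.8, 0.3, 0, 0, 3.8], [3.1, -3.8, 0.3, 0, 0, 3.8], [3.1, -3.8, 0.3, 0, 0, 3.8], [3.1, -3.8, 0, 0, 0, 3.8], [3.1, -3.8, 0, 0, 0, 3.8], [3.1, -3.8, 0, 0, 0, 3.8], [3.1, -3.8, 0, 0, 0, 3.8], [0, 0, 0, 0, 0, 0]])

```text
clock: 1.75
position: [0.5019, 0.2851, 0.2549]
ee_rot: [0.013, 3.139, -0.005]
force: [0.1, -0.5, -0.8]
width: 1.002
```

Run:
```python
from h import *
im,st=shot('wrist'); print(st['clock'],st['position'].round(4) if hasattr(st['position'],'round') else st['position'],st['ee_rot'],st['force'])
print(R.from_rotvec(st['ee_rot']).as_matrix().round(3))
for t in ['pin','stand','loop','rack','loop_bar']:
    print(t,[(round(float(r['p']),2),np.round(r['rect']).tolist()) for r in outline_of('wrist',t)])
cv2.imwrite('pics/b_w.png',cv2.resize(im['color'],(800,600))[:,:,::-1])
print('expect tab',proj(im,[.511,.288,.105],st),'tongue',proj(im,[.545,.095,.11],st))
np.savez('b.npz',pos=st['position'],rot=st['ee_rot'],color=im['color'])
```

```text
1.75 [0.5019 0.2851 0.2549] [ 0.01343126  3.13866581 -0.00538488] [ 0.14773512 -0.52233326 -0.7679442 ]
[[-1.     0.009  0.003]
 [ 0.009  1.    -0.003]
 [-0.003 -0.003 -1.   ]]
pin [(0.87, [221.0, 0.0, 42.0, 27.0]), (0.82, [250.0, 142.0, 32.0, 62.0]), (0.57, [154.0, 309.0, 19.0, 9.0])]
stand [(0.64, [238.0, 153.0, 50.0, 56.0])]
loop [(0.86, [245.0, 144.0, 37.0, 40.0])]
rack [(0.88, [0.0, 216.0, 154.0, 36.0]), (0.33, [244.0, 144.0, 37.0, 60.0])]
loop_bar [(0.75, [244.0, 143.0, 40.0, 46.0]), (0.24, [243.0, 144.0, 38.0, 58.0])]
expect tab (np.float64(264.6154086986132), np.float64(191.20704670979984)) tongue (np.float64(97.89579740455201), np.float64(221.63356861545427))
```

View pics/b_w.png

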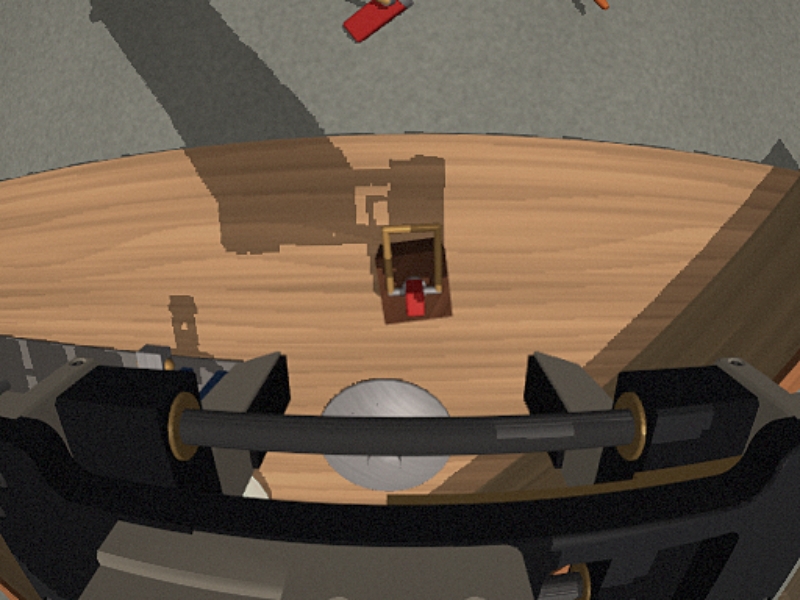

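The close wrist view shows the pin in its stand. The tab top is at about (416,303), the crossbar at (411,230), and the loop points to world -x. Its tab is about 36 mm long, against about 53 mm for the red pin lying at (375,20), so the stand pin is the smaller one and my choice holds. Next I look at the tongue from two places before grasping.

Emit:
move_arm(series=[[0, -4.7, 0, 0, 0, 0.5], [0, -4.7, 0, 0, 0, 0], [0, -4.7, 0, 0, 0, 0], [0, -4.7, 0, 0, 0, 0], [0, 0, 0, 0, 0, 0], [0, 0, 0, 0, 0, 0]])

```text
clock: 2.65
position: [0.4964, 0.1052, 0.255]
ee_rot: [-0.013, 3.141, 0.001]
force: [-1.3, -0.1, -0.4]
width: 0.999
```

Run:
```python
from h import *
im,st=shot('wrist'); print(st['clock'],st['position'],st['ee_rot'])
np.savez('c1.npz',pos=st['position'],rot=st['ee_rot'],color=im['color'])
u,v=proj(im,[.56,.095,.118],st); print(u,v)
u0,v0=int(u)-64,int(v)-48
cv2.imwrite('pics/c1.png',cv2.resize(im['color'][v0:v0+96,u0:u0+128],None,fx=6,fy=6,interpolation=cv2.INTER_CUBIC)[:,:,::-1]); print(u0,v0)
```

```text
2.65 [0.49642434 0.10519396 0.2550106 ] [-1.31188204e-02  3.14121329e+00  8.44607454e-04]
250.71800597053368 245.16482687926455
186 197
```

View pics/c1.png

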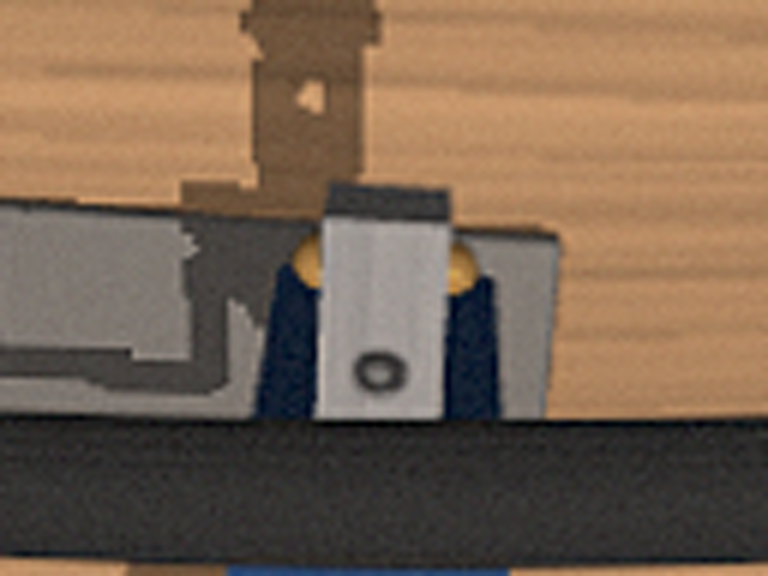

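The crop shows the tongue from above. The hole is at crop (380,371), the free-end upper edge at (322,217)-(451,219), and the brass side balls beside it. Now a second wrist position.

Emit:
move_arm(series=[[4.0, -0.8, 0, 0, 0, -0.4], [2.0, 0, 0, 0, 0, 0], [0, 0, 0, 0, 0, 0], [0, 0, 0, 0, 0, 0]])

```text
clock: 3.1
position: [0.5562, 0.0992, 0.2542]
ee_rot: [0.008, -3.14, -0.001]
force: [-0.7, -0.9, 0.2]
width: 0.995
```

Run:
```python
from h import *
im,st=shot('wrist'); print(st['clock'],st['position'],st['ee_rot'])
np.savez('c2.npz',pos=st['position'],rot=st['ee_rot'],color=im['color'])
u,v=proj(im,[.56,.095,.118],st); print(u,v)
u0,v0=int(u)-64,int(v)-48
c1=np.load('c1.npz')
st1=dict(position=c1['pos'],ee_rot=c1['rot'])
f=lambda x,y,a,b:((x+.5)/6-.5+a,(y+.5)/6-.5+b)
for n,(x,y) in dict(hole=(380,371),eL=(322,217),eR=(451,219),bL=(317,417),bR=(443,417)).items():
    print(n,atz(*ray(im,*f(x,y,186,197),st1),.118).round(4))
cv2.imwrite('pics/c2.png',cv2.resize(im['color'][v0:v0+96,u0:u0+128],None,fx=6,fy=6,interpolation=cv2.INTER_CUBIC)[:,:,::-1]); print(u0,v0)
```

```text
3.1 [0.55623452 0.09918097 0.25416255] [ 7.95403624e-03 -3.14042333e+00 -5.94742630e-04]
256.8263592214693 190.6511648773561
hole [0.576 0.093 0.118]
eL [0.5458 0.0833 0.118 ]
eR [0.5459 0.1053 0.118 ]
bL [0.5859 0.0816 0.118 ]
bR [0.5855 0.1043 0.118 ]
192 142
```

View pics/c2.png

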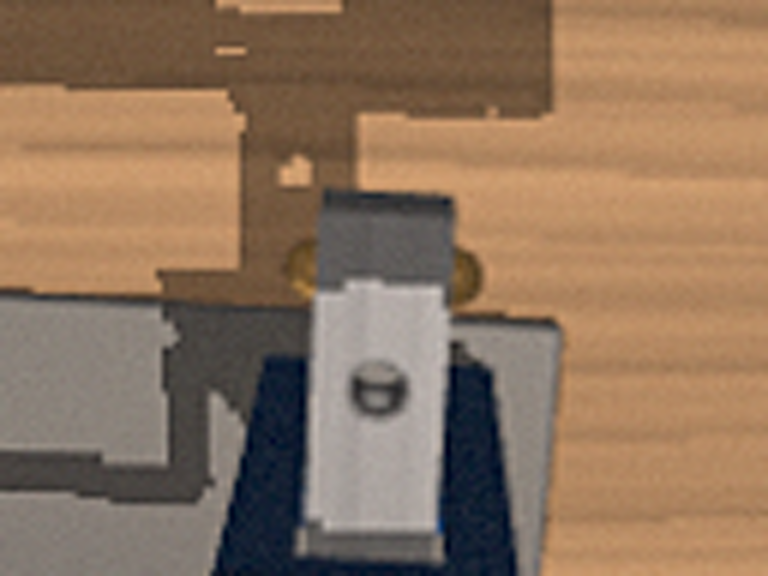

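Run:
```python
from h import *
im,_=shot('wrist')
S=[dict(position=np.load(f)['pos'],ee_rot=np.load(f)['rot']) for f in ('c1.npz','c2.npz')]
f=lambda x,y,a,b:((x+.5)/6-.5+a,(y+.5)/6-.5+b)
P={}
for n,a,b in [('hole',(380,371),(379,388)),('eL',(322,217),(320,208)),('eR',(451,219),(454,212))]:
    P[n]=tri([ray(im,*f(*a,186,197),S[0]),ray(im,*f(*b,192,142),S[1])]); print(n,P[n][0].round(4),np.round(P[n][1],4))
    print('  at .118',atz(*ray(im,*f(*b,192,142),S[1]),.118).round(4))
for n,p in dict(sL0=(321,208),sL1=(305,520),sR0=(454,212),sR1=(438,520)).items(): print(n,atz(*ray(im,*f(*p,192,142),S[1]),.118).round(4))
# pin from b view: segment red
b=np.load('b.npz'); sb=dict(position=b['pos'],ee_rot=b['rot']); c=b['color'].astype(int)
m=(c[...,0]>150)&(c[...,1]<60)&(c[...,2]<60); m[:140]=0; m[230:]=0; m[:,:240]=0; m[:,300:]=0
r=cv2.minAreaRect(np.argwhere(m)[:,::-1].astype(np.float32)); print(m.sum(),r)
vu=np.argwhere(m).mean(0); print('tab top',atz(*ray(im,vu[1],vu[0],sb),.114).round(4))
for n,(x,y) in dict(barL=(385,231),barR=(440,228),legL=(390,290),legR=(440,288)).items():
    q=((x+.5)*.64-.5,(y+.5)*.64-.5); print(n,atz(*ray(im,*q,sb),.104 if 'bar' in n else .084).round(4))
```

```text
hole [0.5761 0.093  0.1179] [0. 0.]
  at .118 [0.5761 0.093  0.118 ]
eL [0.5455 0.0835 0.1188] [0.0001 0.0001]
  at .118 [0.5457 0.0836 0.118 ]
eR [0.5466 0.1051 0.1165] [0.0002 0.0002]
  at .118 [0.5462 0.1049 0.118 ]
sL0 [0.5457 0.0837 0.118 ]
sL1 [0.5999 0.0805 0.118 ]
sR0 [0.5462 0.1049 0.118 ]
sR1 [0.5997 0.1029 0.118 ]
98 ((265.0, 194.5), (13.0, 10.0), 90.0)
tab top [0.513  0.2878 0.114 ]
barL [0.4663 0.2701 0.104 ]
barR [0.4646 0.3047 0.104 ]
legL [0.5108 0.2717 0.084 ]
legR [0.5095 0.3065 0.084 ]
```

Emit:
move_arm(series=[[-1.2, 4.7, 0, 0, 0, 0.6], [-1.2, 4.7, 0, 0, 0, 0.6], [-1.2, 4.7, 0, 0, 0, 0.6], [-0.7, 4.7, -1.0, 0, 0, 0.4], [0, 0, -4.0, 0, 0, 0], [0, 0, -1.0, 0, 0, 0], [0, 0, 0, 0, 0, 0]], grip=0.6)

```text
clock: 3.9
position: [0.5123, 0.2835, 0.1934]
ee_rot: [0.063, -3.138, 0.004]
force: [-0.7, 0.1, 1.3]
width: 0.6
```

Run:
```python
from h import *
im,st=shot('wrist'); print(st['clock'],st['position'],st['ee_rot'],st['width'],st['force'])
np.savez('d.npz',pos=st['position'],rot=st['ee_rot'],color=im['color'])
u,v=proj(im,[.50,.288,.1],st); print(u,v)
u0,v0=int(u)-64,int(v)-48
cv2.imwrite('pics/d.png',cv2.resize(im['color'][v0:v0+96,u0:u0+128],None,fx=6,fy=6,interpolation=cv2.INTER_CUBIC)[:,:,::-1]); print(u0,v0)
```

```text
3.9 [0.51231596 0.28353133 0.19339807] [ 0.0631087  -3.13766853  0.00440154] 0.5996292611708787 [-0.71353179  0.08145704  1.2781028 ]
267.8511333921606 187.42714614500272
203 139
```

View pics/d.png

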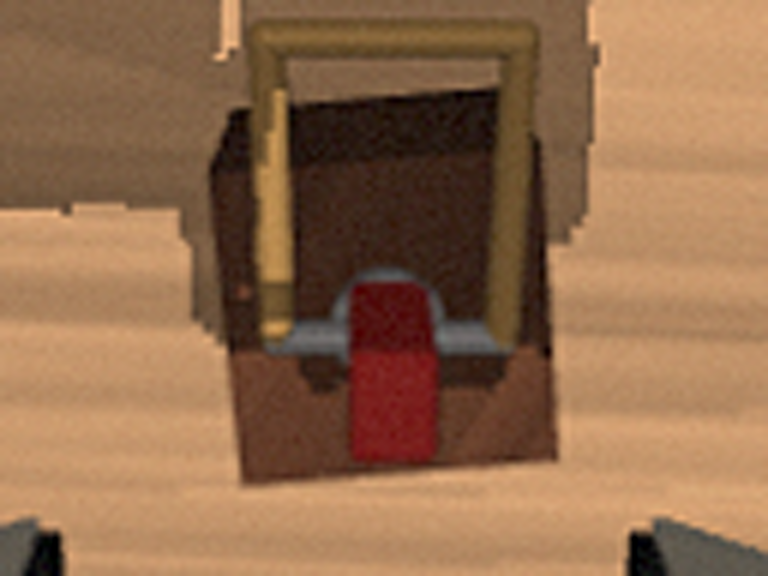

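The crop shows the pin square to the jaws. The tab top is centred at (394,406), the crossbar is level at row 39, and the hinge axle is at row 337.

Run:
```python
from h import *
im,_=shot('wrist')
S=[dict(position=np.load(f)['pos'],ee_rot=np.load(f)['rot']) for f in ('b.npz','d.npz')]
f=lambda x,y:((x+.5)/6-.5+203,(y+.5)/6-.5+139)
d2=f(394,406)
print('tab top tri',tri([ray(im,265,194.5,S[0]),ray(im,*d2,S[1])]))
g=lambda x,y:((x+.5)*.64-.5,(y+.5)*.64-.5)
print('bar',tri([ray(im,*g(412,229.5),S[0]),ray(im,*f(395,39),S[1])]))
for z in (.11,.114,.118): print(z,atz(*ray(im,*d2,S[1]),z).round(4))
w=[atz(*ray(im,*f(x,y),S[1]),.114) for x,y in ((350,406),(438,406),(394,350),(394,462))]; print('size',np.linalg.norm(w[0]-w[1]),np.linalg.norm(w[2]-w[3]))
a,b=[atz(*ray(im,*f(x,39),S[1]),.104) for x in (255,535)]; print('yaw bar',np.degrees(np.arctan2(-(b-a)[0],(b-a)[1])))
print('stand top',[atz(*ray(im,*f(x,y),S[1]),.074).round(4) for x,y in((243,482),(557,460),(541,140),(212,168))])
```

```text
tab top tri (array([0.51159877, 0.28842401, 0.1135048 ]), [np.float64(0.00020780797207956667), np.float64(0.0002078079720795408)])
bar (array([0.4650709 , 0.28687423, 0.10428289]), [np.float64(0.00041676387923458527), np.float64(0.00041676387923459486)])
0.11 [0.5127 0.2887 0.11  ]
0.114 [0.5113 0.2886 0.114 ]
0.118 [0.5099 0.2884 0.118 ]
size 0.011474651493107535 0.015509285838617222
yaw bar 2.550021270900589
stand top [array([0.5391, 0.2672, 0.074 ]), array([0.5334, 0.3162, 0.074 ]), array([0.4829, 0.31  , 0.074 ]), array([0.4892, 0.2614, 0.074 ])]
```

Emit:
move_arm(series=[[0, 0.5, -3.0, 0, 0, 0.2], [0, 0, -3.0, 0, 0, 0], [0, 0, -2.0, 0, 0, 0], [0, 0, -0.4, 0, 0, 0], [0, 0, 0, 0, 0, 0], [0, 0, 0, 0, 0, 0]])

```text
clock: 4.6
position: [0.5149, 0.2902, 0.1127]
ee_rot: [-0.068, 3.138, 0.002]
force: [0.5, 0.3, 0.2]
width: 0.602
```

Emit:
move_arm(series=[[-0.2, -0.1, -0.2, 0, 0, 0], [0, 0, 0, 0, 0, 0], [0, 0, 0, 0, 0, 0]])

```text
clock: 4.9
position: [0.5117, 0.2891, 0.1092]
ee_rot: [-0.069, 3.14, 0.001]
force: [0.6, -0.2, -0.2]
width: 0.601
```

Emit:
move_arm(series=[[0, 0, 0, 0, 0, 0], [0, 0, 0, 0, 0, 0], [0, 0, 0, 0, 0, 0], [0, 0, 0, 0, 0, 0], [0, 0, 0, 0, 0, 0], [0, 0, 0, 0, 0, 0]], grip=0, force=25)

```text
clock: 5.5
position: [0.5116, 0.289, 0.1087]
ee_rot: [0.069, -3.141, -0.0]
force: [1.0, -0.8, -1.5]
width: 0.128
```

Emit:
move_arm(series=[[0, 0, 1.0, 0, 0, 0], [0, 0, 2.0, 0, 0, 0], [0, 0, 2.0, 0, 0, 0], [0, 0, 2.5, 0, 0, 0], [0, 0, 0, 0, 0, 0], [0, 0, 0, 0, 0, 0]])

```text
clock: 6.1
position: [0.5118, 0.2891, 0.1845]
ee_rot: [-0.069, 3.14, 0.001]
force: [0.4, -0.1, -1.7]
width: 0.128
```

Run:
```python
from h import *
im,st=shot('wrist'); print(st['clock'],st['position'],st['ee_rot'],st['width'],st['force'])
np.savez('e.npz',pos=st['position'],rot=st['ee_rot'],color=im['color'])
cv2.imwrite('pics/e.png',cv2.resize(im['color'][110:254,160:352],None,fx=4,fy=4,interpolation=cv2.INTER_CUBIC)[:,:,::-1])
p=np.array(st['position'])
for n,q in dict(collar=[0,0,-.035],tip=[0,0,-.075],bar=[-.047,0,-.005]).items(): print(n,(np.array(proj(im,p+q,st))-[160,110])*4)
```

```text
6.1 [0.51181546 0.28909922 0.18449804] [-6.90480724e-02  3.13969831e+00  1.24629961e-03] 0.12798970927823553 [ 0.37247135 -0.08793973 -1.71217352]
collar [406.95739376 481.67856986]
tip [405.76564506 395.11772543]
bar [425.98389842 236.74660281]
```

View pics/e.png

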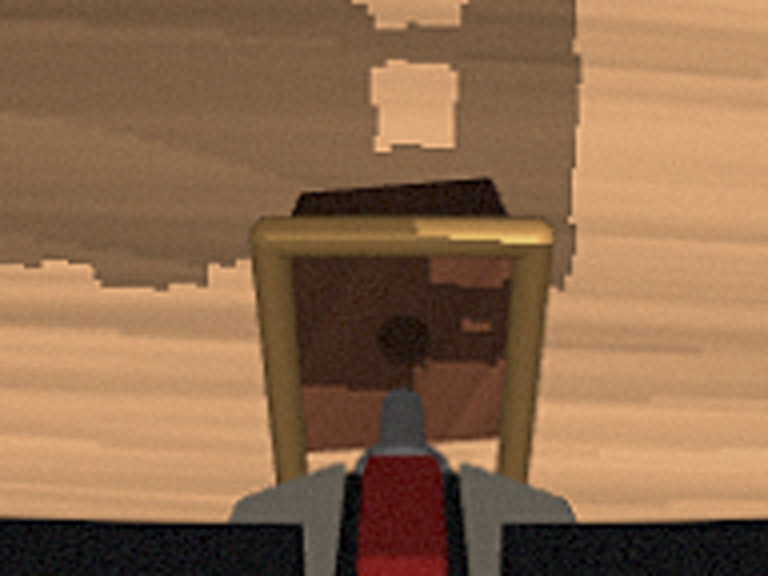

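The pin is held square. Its tip shows at crop (402,396), where I predicted (406,395), so it sits about 0.7 mm to -y. Next I carry it over the hole.

Emit:
move_arm(series=[[0, -1.0, 3.0, 0, 0, 0], [1.2, -4.0, 0.8, 0, 0, -1.4], [1.2, -4.0, 0, 0, 0, -1.4], [1.2, -4.0, 0, 0, 0, -1.4], [1.2, -4.0, 0, 0, 0, -1.1], [1.2, -2.5, 0, 0, 0, 0], [0.2, 0, 0, 0, 0, 0], [0, 0, 0, 0, 0, 0]])

```text
clock: 6.95
position: [0.5733, 0.0935, 0.2207]
ee_rot: [-0.078, -3.139, 0.001]
force: [-0.3, 0.3, -0.8]
width: 0.127
```

Emit:
move_arm(series=[[0, 0, -1.0, 0, 0, 0], [0, 0, 0, 0, 0, 0], [0, 0, 0, 0, 0, 0]])

```text
clock: 7.25
position: [0.5728, 0.0951, 0.211]
ee_rot: [-0.073, -3.139, 0.0]
force: [-0.7, -0.2, -0.5]
width: 0.126
```

Run:
```python
from h import *
im,st=shot('wrist'); print(st['clock'],st['position'],st['ee_rot'],st['width'],st['force'])
n=R.from_rotvec(st['ee_rot']).as_matrix(); print('yaw',np.degrees(np.arctan2(-n[0,1],n[1,1])))
np.savez('f.npz',pos=st['position'],rot=st['ee_rot'],color=im['color'])
cv2.imwrite('pics/f.png',cv2.resize(im['color'][110:254,160:352],None,fx=4,fy=4,interpolation=cv2.INTER_CUBIC)[:,:,::-1])
p=np.array(st['position'])
for n,q in dict(tip=p+[0.0003,-.0007,-.075],hole=[.576,.093,.118],hL=[.576,.0885,.118],hR=[.576,.0975,.118],hF=[.5715,.093,.118],hB=[.5805,.093,.118]).items(): print(n,((np.array(proj(im,q,st))-[160,110]+.5)*4-.5).round())
```

```text
7.25 [0.57283786 0.09506841 0.21099453] [-7.32032452e-02 -3.13919754e+00  8.15358108e-05] 0.1260995722663689 [-0.73960099 -0.17282992 -0.54826535]
yaw -2.6716833574036816
tip [404. 399.]
hole [398. 382.]
hL [376. 383.]
hR [419. 381.]
hF [397. 361.]
hB [399. 402.]
```

View pics/f.png

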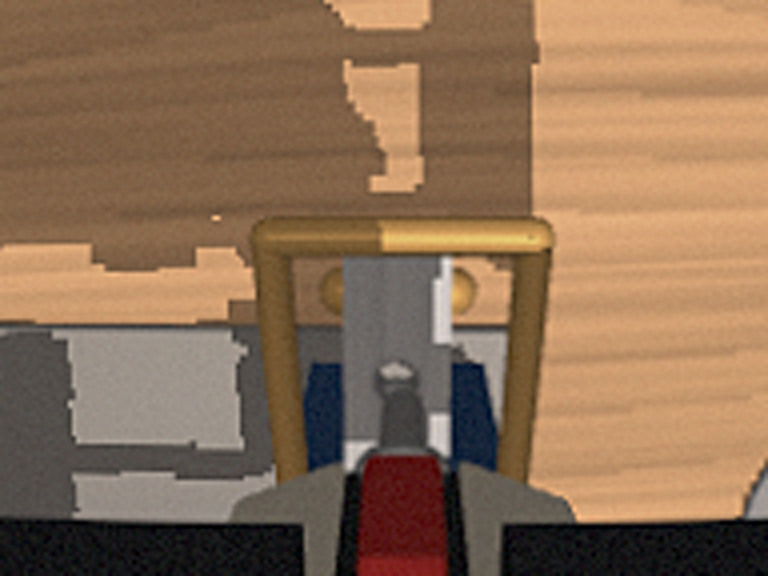

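The tip is at about (403,396) and the hole's front rim shows around (397,380), so a shift of about +3 mm in x and -1.5 mm in y is needed. I make that shift, then feel downward.

Emit:
move_arm(series=[[0.3, -0.15, -0.8, 0, 0, 0], [0, 0, 0, 0, 0, 0], [0, 0, 0, 0, 0, 0], [0, 0, 0, 0, 0, 0]])

```text
clock: 7.7
position: [0.5766, 0.0925, 0.2038]
ee_rot: [0.076, 3.141, 0.0]
force: [0.9, -0.3, 0.2]
width: 0.127
```

Run:
```python
from h import *
im,st=shot('wrist'); print(st['clock'],st['position'],st['ee_rot'],st['force'])
np.savez('g.npz',pos=st['position'],rot=st['ee_rot'],color=im['color'])
cv2.imwrite('pics/g.png',cv2.resize(im['color'][174:230,220:300],None,fx=10,fy=10,interpolation=cv2.INTER_CUBIC)[:,:,::-1])
p=np.array(st['position'])
for n,q in dict(tip=p+[0.0003,-.0007,-.075],hole=[.576,.093,.118],hL=[.576,.0885,.118],hR=[.576,.0975,.118],hF=[.5715,.093,.118],hB=[.5805,.093,.118]).items(): print(n,((np.array(proj(im,q,st))-[220,174]+.5)*10-.5).round())
```

```text
7.7 [0.57664251 0.09249523 0.20376723] [7.62141643e-02 3.14066448e+00 9.50757548e-05] [ 0.87530906 -0.27577568  0.17744226]
tip [410. 356.]
hole [425. 298.]
hL [368. 300.]
hR [481. 295.]
hF [422. 244.]
hB [427. 350.]
```

View pics/g.png

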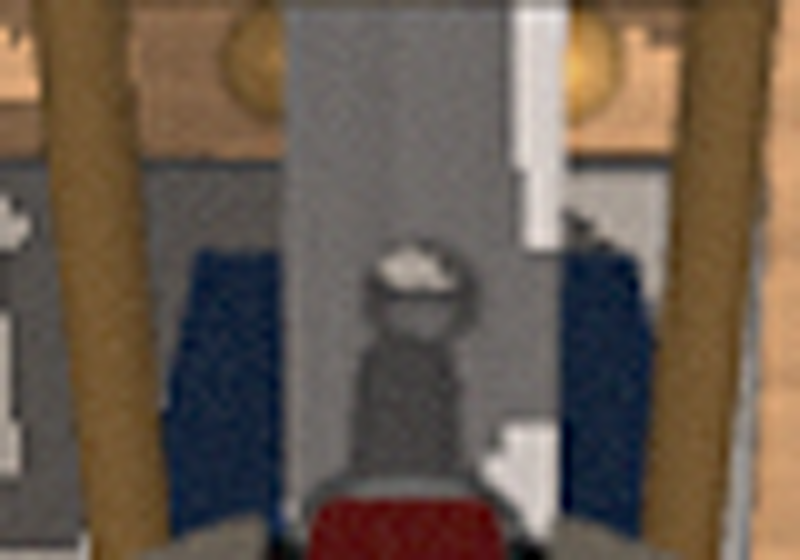

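The hole is centred at crop (420,292) and the tip at about (408,355). That calls for roughly -1 mm in x and +0.8 mm in y, then a gentle descent.

Emit:
move_arm(series=[[-0.1, 0.08, -0.5, 0, 0, 0], [0, 0, -0.3, 0, 0, 0], [0, 0, -0.2, 0, 0, 0], [0, 0, -0.2, 0, 0, 0], [0, 0, 0, 0, 0, 0]])

```text
clock: 8.25
position: [0.5755, 0.0932, 0.1914]
ee_rot: [-0.076, -3.14, 0.0]
force: [-0.2, 0.7, -0.8]
width: 0.128
```

Emit:
move_arm(series=[[0, 0, -0.2, 0, 0, 0], [0, 0, -0.2, 0, 0, 0], [0, 0, 0, 0, 0, 0]])

```text
clock: 8.55
position: [0.5756, 0.0933, 0.1875]
ee_rot: [-0.076, -3.14, 0.0]
force: [0.3, 0.4, -0.3]
width: 0.126
```

Emit:
move_arm(series=[[0, 0, -0.2, 0, 0, 0], [0, 0, -0.2, 0, 0, 0], [0, 0, -0.1, 0, 0, 0], [0, 0, 0, 0, 0, 0]])

```text
clock: 8.95
position: [0.5755, 0.0934, 0.1826]
ee_rot: [-0.076, -3.14, -0.0]
force: [-1.4, 0.5, -1.2]
width: 0.131
```

Emit:
move_arm(series=[[0, 0, -0.2, 0, 0, 0], [0, 0, -0.2, 0, 0, 0], [0, 0, -0.2, 0, 0, 0], [0, 0, 0, 0, 0, 0]])

```text
clock: 9.35
position: [0.5755, 0.0934, 0.1763]
ee_rot: [-0.076, -3.14, -0.0]
force: [-0.3, 1.2, -2.8]
width: 0.127
```

Emit:
move_arm(series=[[0, 0, -0.2, 0, 0, 0], [0, 0, -0.2, 0, 0, 0], [0, 0, -0.2, 0, 0, 0], [0, 0, -0.2, 0, 0, 0], [0, 0, 0, 0, 0, 0]])

```text
clock: 9.85
position: [0.5755, 0.0933, 0.1683]
ee_rot: [-0.076, -3.14, -0.0]
force: [-0.8, 1.8, -2.0]
width: 0.13
```

Emit:
move_arm(series=[[0, 0, -0.2, 0, 0, 0], [0, 0, -0.2, 0, 0, 0], [0, 0, -0.2, 0, 0, 0], [0, 0, -0.2, 0, 0, 0], [0, 0, 0, 0, 0, 0]])

```text
clock: 10.35
position: [0.5756, 0.0934, 0.1603]
ee_rot: [-0.076, -3.14, 0.0]
force: [0.1, 1.3, -2.7]
width: 0.127
```

Emit:
move_arm(series=[[0, 0, -0.2, 0, 0, 0], [0, 0, -0.2, 0, 0, 0], [0, 0, -0.1, 0, 0, 0], [0, 0, 0, 0, 0, 0]])

```text
clock: 10.75
position: [0.5756, 0.0933, 0.1555]
ee_rot: [0.076, 3.141, 0.0]
force: [0.7, 1.5, -1.6]
width: 0.125
```

Emit:
move_arm(series=[[0, 0, -0.1, 0, 0, 0], [0, 0, 0, 0, 0, 0]])

```text
clock: 10.95
position: [0.5756, 0.0933, 0.1546]
ee_rot: [0.076, 3.141, 0.0]
force: [-0.6, 1.9, -0.8]
width: 0.129
```

Emit:
move_arm(series=[[0, 0, -0.1, 0, 0, 0], [0, 0, 0, 0, 0, 0]])

```text
clock: 11.15
position: [0.5756, 0.0933, 0.1536]
ee_rot: [0.076, 3.141, 0.0]
force: [0.3, 2.6, 0.7]
width: 0.128
```

Emit:
move_arm(series=[[0, 0, -0.05, 0, 0, 0], [0, 0, 0, 0, 0, 0]])

```text
clock: 11.35
position: [0.5757, 0.0933, 0.1533]
ee_rot: [0.076, 3.141, 0.0]
force: [-0.3, 2.4, 1.7]
width: 0.13
```

Emit:
move_arm(series=[[0, 0, -0.05, 0, 0, 0], [0, 0, 0, 0, 0, 0]])

```text
clock: 11.55
position: [0.5757, 0.0933, 0.1527]
ee_rot: [0.076, 3.141, 0.0]
force: [-0.2, 2.1, 1.0]
width: 0.132
```

Emit:
move_arm(series=[[0, 0, -0.05, 0, 0, 0], [0, 0, 0, 0, 0, 0]])

```text
clock: 11.75
position: [0.5757, 0.0933, 0.1526]
ee_rot: [0.076, 3.14, 0.0]
force: [-0.7, 1.1, 4.9]
width: 0.132
```

Emit:
move_arm(series=[[0, 0, -0.05, 0, 0, 0], [0, 0, 0, 0, 0, 0]])

```text
clock: 11.95
position: [0.5757, 0.0933, 0.1526]
ee_rot: [0.076, 3.14, 0.001]
force: [-3.0, 1.4, 9.6]
width: 0.131
```

Emit:
move_arm(series=[[0, 0, -0.05, 0, 0, 0], [0, 0, 0, 0, 0, 0]])

```text
clock: 12.15
position: [0.5758, 0.0933, 0.1525]
ee_rot: [0.076, 3.14, 0.001]
force: [-5.4, 1.1, 14.5]
width: 0.131
```

Run:
```python
from h import *
im,st=shot('scene'); 
u,v=map(int,proj(im,[.56,.093,.13])); c1=cv2.resize(im['color'][v-30:v+30,u-40:u+40],(400,300),interpolation=cv2.INTER_CUBIC)
im,st=shot('wrist'); print(st['clock'],st['position'],st['force']); c2=cv2.resize(im['color'][140:230,195:315],(400,300),interpolation=cv2.INTER_CUBIC)
cv2.imwrite('pics/i.png',np.hstack([c1,c2])[:,:,::-1])
```

```text
12.2 [0.57576151 0.09331739 0.15252032] [-4.94579204  1.36027705 14.41854114]
```

View pics/i.png

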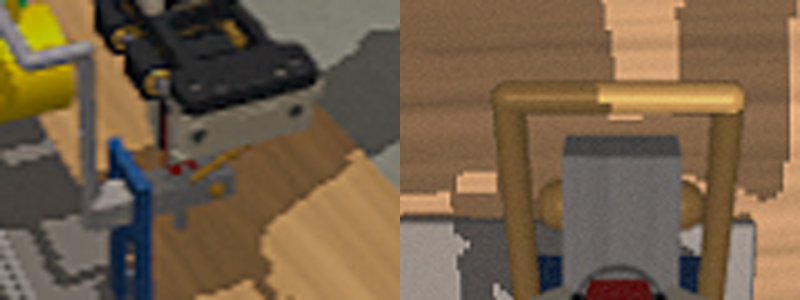

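The hard stop came at TCP z 0.1525 against the expected 0.153, and the scene view shows the shank sticking out below the tongue. The loop points out past the free end, so the pin is seated. I ease off, let go and lift.

Emit:
move_arm(series=[[0, 0, 0.15, 0, 0, 0], [0, 0, 0.05, 0, 0, 0], [0, 0, 0, 0, 0, 0]])

```text
clock: 12.55
position: [0.5756, 0.0933, 0.153]
ee_rot: [-0.076, -3.14, -0.0]
force: [-0.0, 2.5, -1.5]
width: 0.127
```

Emit:
move_arm(series=[[0, 0, 0, 0, 0, 0], [0, 0, 0, 0, 0, 0], [0, 0, 0, 0, 0, 0], [0, 0, 0, 0, 0, 0], [0, 0, 0, 0, 0, 0], [0, 0, 0, 0, 0, 0]], grip=0.6)

```text
clock: 13.15
position: [0.5756, 0.0932, 0.1533]
ee_rot: [0.076, 3.141, -0.0]
force: [-0.2, -0.5, -0.8]
width: 0.584
```

Emit:
move_arm(series=[[0, 0, 2.0, 0, 0, 0], [0, 0, 3.0, 0, 0, 0], [0, 0, 3.0, 0, 0, 0], [0, 0, 0, 0, 0, 0]])

```text
clock: 13.55
position: [0.5778, 0.0936, 0.2374]
ee_rot: [0.076, 3.134, 0.003]
force: [0.1, 0.2, 0.0]
width: 0.596
```

Emit:
move_arm(series=[[-2.0, 0.1, 0, -0.36, -7.5, 0], [-2.0, 0.1, 0, -0.36, -7.5, 0], [-2.0, 0.1, 0, -0.36, -7.5, 0], [-2.0, 0.05, 0, -0.36, -7.5, 0], [0, 0, 0, 0, 0, 0], [0, 0, 0, 0, 0, 0], [0, 0, 0, 0, 0, 0], [0, 0, 0, 0, 0, 0]], grip=0)

```text
clock: 14.35
position: [0.5064, 0.093, 0.2335]
ee_rot: [0.074, 2.671, -0.032]
force: [0.7, -0.3, -0.4]
width: 0.008
```

Run:
```python
from h import *
im,st=shot('wrist'); p=np.array(st['position']); n=R.from_rotvec(st['ee_rot']).as_matrix()
print(st['clock'],p.round(4),st['width'],st['joints'].round(2),'\n',n.round(3))
for t in ('loop','pin'): print(t,[(round(float(r['p']),2),np.round(r['rect']).tolist()) for r in outline_of('wrist',t)])
for k,q in dict(barmid=[.529,.0955,.148],barL=[.5289-.0008,.079,.148],barR=[.5297,.112,.148],bar2=[.576-.047,.0955,.148],tab=[.576,.093,.158]).items(): print(k,np.round(proj(im,q,st)))
cv2.imwrite('pics/j.png',cv2.resize(im['color'],(800,600))[:,:,::-1])
s,_=shot('scene'); np.save('s1.npy',s['color'])
```

```text
14.35 [0.5064 0.093  0.2335] 0.00785481504668218 [-0.59  0.06  0.16  2.23  0.48  0.48  0.7 ] 
 [[-0.89   0.058  0.451]
 [ 0.047  0.998 -0.035]
 [-0.453 -0.01  -0.892]]
loop [(0.55, [243.0, 180.0, 48.0, 25.0])]
pin [(0.59, [247.0, 180.0, 41.0, 50.0])]
barmid [267. 181.]
barL [246. 181.]
barR [288. 181.]
bar2 [267. 181.]
tab [267. 229.]
```

View pics/j.png

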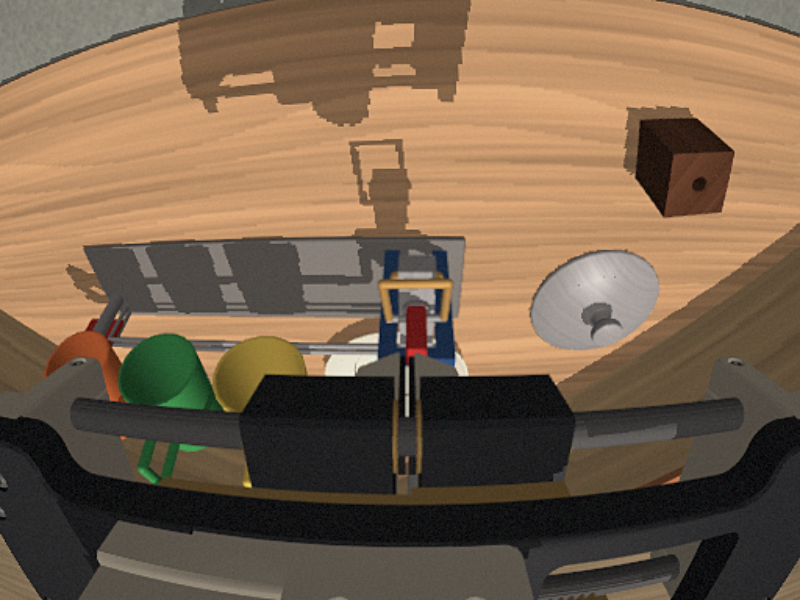

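The view shows the pin seated with its loop open, the crossbar at (416,284), which is where the geometry predicted it, and nothing disturbed. Now I close the fingers over the bar and push it along its arc.

Emit:
move_arm(series=[[0.1, 0.25, -3.0, 0, 0, 0], [0.1, 0, -1.8, 0, 0, 0], [0, 0, 0, 0, 0, 0], [0, 0, 0, 0, 0, 0], [0, 0, 0, 0, 0, 0]])

```text
clock: 15.05
position: [0.5078, 0.0957, 0.1862]
ee_rot: [0.073, 2.67, -0.031]
force: [0.4, 0.8, -0.8]
width: 0.007
```

Emit:
move_arm(series=[[0.3, 0, -1.0, 0, 0, 0], [0.2, 0, -0.9, 0, 0, 0], [-0.1, 0, -1.2, 0, 0, 0], [-0.2, 0, -1.2, 0, 0, 0], [0, 0, 0, 0, 0, 0]])

```text
clock: 15.55
position: [0.5089, 0.0955, 0.142]
ee_rot: [0.072, 2.672, -0.033]
force: [-0.5, -0.8, 0.1]
width: 0.006
```

Run:
```python
from h import *
im,st=shot('scene'); print(np.array(st['position']).round(4),np.array(st['force']).round(2))
u,v=map(int,proj(im,[.54,.093,.12]))
a=np.load('s1.npy')
cv2.imwrite('pics/k.png',np.hstack([cv2.resize(c[v-36:v+36,u-48:u+48],(400,300),interpolation=cv2.INTER_CUBIC) for c in (a,im['color'])])[:,:,::-1])
```

```text
[0.5089 0.0955 0.142 ] [-0.49 -0.79  0.09]
```

```bash
cat > lp.py <<'E'
from h import *
def go():
    for c in ('wrist','scene'):
        im,st=shot(c)
        print(c,[(round(float(r['p']),2),np.round(r['rect']).tolist()) for r in outline_of(c,'loop')][:2])
        for a in (0,.2,.43,.9,1.2,1.38):
            t=a-.436; x=.576-.052*np.cos(t); z=.126-.052*np.sin(t)
            print('  ',a,[np.round(proj(im,[x+dx,.093+.048*(.576-x)+dy,z],st)).tolist() for dx,dy in((-.0008,-.0165),(.0008,.0165))])
    hs=cv2.cvtColor(im['color'],cv2.COLOR_RGB2HSV)
    m=(hs[...,0]>14)&(hs[...,0]<28)&(hs[...,1]>150)
    u,v=map(int,proj(im,[.54,.093,.12])); q=np.argwhere(m[v-25:v+30,u-20:u+35]); print('brass px scene',len(q),(q.mean(0)+[v-25,u-20]).round(1)[::-1] if len(q) else '',(q.max(0)+[v-25,u-20])[::-1] if len(q) else '')
go()
E
python3 lp.py
```

```text
wrist []
   0 [[234.0, 283.0], [292.0, 283.0]]
   0.2 [[235.0, 265.0], [291.0, 266.0]]
   0.43 [[236.0, 248.0], [290.0, 248.0]]
   0.9 [[239.0, 224.0], [288.0, 224.0]]
   1.2 [[241.0, 218.0], [286.0, 219.0]]
   1.38 [[242.0, 218.0], [285.0, 219.0]]
scene []
   0 [[252.0, 205.0], [257.0, 212.0]]
   0.2 [[253.0, 208.0], [258.0, 214.0]]
   0.43 [[253.0, 211.0], [258.0, 217.0]]
   0.9 [[252.0, 218.0], [256.0, 224.0]]
   1.2 [[249.0, 222.0], [254.0, 229.0]]
   1.38 [[247.0, 224.0], [251.0, 231.0]]
brass px scene 112 [257.8 210.3] [284 241]
```

Emit:
move_arm(series=[[0.2, 0, -1.0, 0, 0, 0], [0.4, 0, -1.2, 0, 0, 0], [0, 0, 0, 0, 0, 0]])

```text
clock: 16.1
position: [0.5154, 0.0955, 0.1199]
ee_rot: [0.072, 2.671, -0.033]
force: [-0.2, -0.4, 0.6]
width: 0.007
```

Emit:
move_arm(series=[[0.25, -0.02, -0.4, 0, 0, 0], [0.2, -0.02, -0.3, 0, 0, 0], [0, 0, 0, 0, 0, 0]])

```text
clock: 16.4
position: [0.5201, 0.0951, 0.1138]
ee_rot: [0.072, 2.67, -0.032]
force: [-0.2, -1.1, 0.7]
width: 0.007
```

Emit:
move_arm(series=[[0.25, -0.02, -0.3, 0, 0, 0], [0.25, -0.01, -0.3, 0, 0, 0], [0, 0, 0, 0, 0, 0]])

```text
clock: 16.7
position: [0.5251, 0.0947, 0.1077]
ee_rot: [0.073, 2.67, -0.032]
force: [-1.0, -0.9, 0.0]
width: 0.005
```

Emit:
move_arm(series=[[0.2, -0.01, -0.2, 0, 0, 0], [0.2, -0.01, -0.2, 0, 0, 0], [0.15, 0, -0.15, 0, 0, 0], [0, 0, 0, 0, 0, 0]])

```text
clock: 17.1
position: [0.5303, 0.0946, 0.102]
ee_rot: [0.072, 2.671, -0.032]
force: [-0.4, -0.9, -0.3]
width: 0.009
```

```bash
python3 lp.py | grep -v '^   '
```

```text
wrist []
scene [(0.49, [406.0, 280.0, 18.0, 13.0])]
brass px scene 117 [258.2 211.5] [281 241]
```

Emit:
move_arm(series=[[-0.9, 0, 1.7, 0, 0, 0], [-2.0, 0, 3.0, 0, 0, 0], [-2.0, 0, 3.0, 0, 0, 0], [0, 0, 0, 0, 0, 0], [0, 0, 0, 0, 0, 0]])

```text
clock: 17.8
position: [0.4815, 0.0946, 0.1796]
ee_rot: [0.073, 2.669, -0.031]
force: [0.8, 0.2, -0.3]
width: 0.003
```

```bash
python3 lp.py
python3 - <<'E'
from h import *
im,st=shot('wrist'); print(np.array(st['position']).round(4))
u,v=map(int,proj(im,[.54,.095,.11],st)); u0,v0=u-50,v-37; print(u0,v0)
s,_=shot('scene'); a,b=map(int,proj(s,[.55,.093,.11]))
cv2.imwrite('pics/k.png',np.hstack([cv2.resize(im['color'][v0:v0+75,u0:u0+100],(400,300),interpolation=cv2.INTER_CUBIC),cv2.resize(s['color'][b-30:b+30,a-40:a+40],(400,300),interpolation=cv2.INTER_CUBIC)])[:,:,::-1])
print('scene crop',a-40,b-30)
E
```

```text
wrist [(0.83, [243.0, 209.0, 43.0, 21.0])]
   0 [[244.0, 256.0], [289.0, 256.0]]
   0.2 [[244.0, 243.0], [289.0, 243.0]]
   0.43 [[245.0, 229.0], [288.0, 229.0]]
   0.9 [[246.0, 211.0], [286.0, 211.0]]
   1.2 [[247.0, 207.0], [285.0, 207.0]]
   1.38 [[248.0, 207.0], [284.0, 208.0]]
scene []
   0 [[252.0, 205.0], [257.0, 212.0]]
   0.2 [[253.0, 208.0], [258.0, 214.0]]
   0.43 [[253.0, 211.0], [258.0, 217.0]]
   0.9 [[252.0, 218.0], [256.0, 224.0]]
   1.2 [[249.0, 222.0], [254.0, 229.0]]
   1.38 [[247.0, 224.0], [251.0, 231.0]]
brass px scene 46 [250.4 224.1] [283 244]
[0.4812 0.0945 0.1777]
216 191
scene crop 207 190
```

Run:
```python
from h import *
for n in ('scene','wrist'):
    im,st=shot(n); hs=cv2.cvtColor(im['color'],cv2.COLOR_RGB2HSV)
    u0,u1,v0,v1=(232,268,200,240) if n=='scene' else (236,296,196,240)
    g=hs[v0:v1,u0:u1]; h,s,v=[g[...,i].astype(int) for i in range(3)]
    ch=np.where((h>12)&(h<30)&(s>140)&(v>40),'#',np.where((h>100)&(h<130)&(s>120),'b',np.where(((h<8)|(h>172))&(s>140),'r',np.where(s<45,'.','w'))))
    print(n,u0,'balls/hinge',[np.round(proj(im,q,st)).tolist() for q in ([.558,.0825,.11],[.559,.1055,.11],[.576,.076,.126],[.576,.110,.126])])
    for i,r in enumerate(ch): print(v0+i,''.join(r))
```

```text
scene 232 balls/hinge [[243.0, 219.0], [247.0, 224.0], [237.0, 215.0], [242.0, 222.0]]
200 wwwwwwwwwwwwwwwwwwwwwwwwwwww#w...www
201 wwwwwwwwwwwwwwwwwwwwwwwwwwwww#w....w
202 wwwwwwwwwwwwwwwwwwwwwwwwwwwwwwww....
203 wwwwwwwwwwwwwwwwwwwwwwwwwwwwwwwww...
204 wwwwwwwwwwwwwwwwwwwwwwwwwwwwwwwwww..
205 wwwwwwwwwwwwwwwwwwwwwwwwwwwwwwwwwww.
206 wwwwwwwwwwwwwwwwwwwwwwwwwwwwwwwwwwww
207 wwwwwwwwwwwwwwwwwwwwwwwwwwwwwwwwww#w
208 wwwwwwwwrrwwwwwwwwwwwwwwwwwwww######
209 wwww#rrrrrr#wwwwwwwwwwwwwwww####w#w#
210 wwwwwrrrrrr#wwwwwwwwwwwwwww#www###ww
211 wwwwwwrrrrr#wwwwwwwwwwwwww####www#ww
212 wwwwwwrrrrr#wwwwwwwwwwwww#w#www#ww#w
213 wwwwwwrrrrr#wwwwwwwwwwww##w##ww#w#w#
214 wwwwwwrrrrr#wwwwwwwwwwwwwwww##wwwwww
215 wwwwwwrrrrr#wwwwwwwwwwwwwwwwww#www#w
216 wwwwwwrrrrr##wwww#wwwwwwwwwwww#wwww#
217 #www#rrrrrrw.....wwwwwwwwwwwwww#wwww
218 ###w#wrrrrr......w#wwwwwwwwwwww##www
219 w#wwwwrr..rw......wwwwwwwwwwwwww##ww
220 .w...wrrw..........wwwwwwwwwwwwww###
221 w.........ww......wwwwwwwwwwwwwwwww#
222 bw.......w##w.www.wwwwwwwwwwwww#w###
223 bb........w##w###.wwwwwwwwwwwwwww##w
224 bb.........w#####.wwwwwww
[... 2873 characters left out ...]
w..w...w.w.ww..wwww..w.....w......bbw#####........
230 .......wwww..ww...wwwww..www...wwwwwww.w.w..wbw#####........
231 ....w.ww..w.ww.w.w.wwww...wr...w.w.w.wwww.ww..ww####........
232 ...wwwwwwwwwwwwwww...wrw..w...www.w.ww.w.wwww.wwww##........
233 wwww.w.w.www.ww..ww.ww.....b.wwww..ww.w..ww..w...www.......w
234 ww.www.wwww..w.www.w.ww...w..w..w..ww.www.ww..ww...w.......w
235 www...w.w..www..ww.wwww....b.w.wwwwww.....w..ww..w.w.w.....w
236 w..wwwwww.w.ww..wwww..w...wb..w...w..ww..ww.ww.w.www.www...w
237 .wwwww..ww.....w..ww.bb..wrwww.w.w......wwwwww.wwww...w....w
238 wwwwww.www.ww.w.w.ww.....wwww.ww.wwww.ww.w.w.www.wwww.w....w
239 w..wwww.w.w.ww.www.wwww..wwww.ww.w...www.w.wwwww.w...ww...ww
```

View pics/k.png

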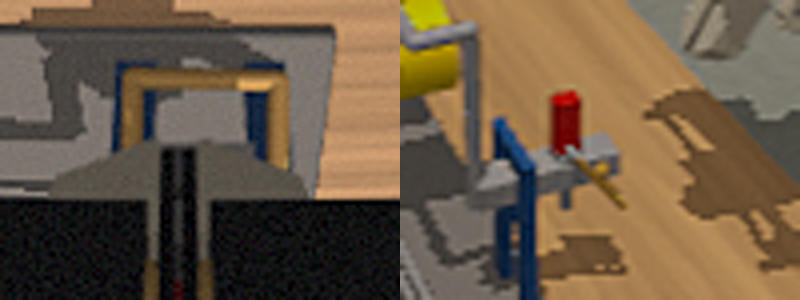

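The last picture shows the collar down on the tongue and the loop swung down around its end. The leg's end at crop (622,207) is full-picture pixel (251,231), and the model puts 1.38 rad at exactly that pixel. I back off, recheck numerically and hand in.

Emit:
move_arm(series=[[-2.0, 0, 3.0, 0, 0, 0], [-2.0, 0, 3.0, 0, 0, 0], [0, 0, 0, 0, 0, 0], [0, 0, 0, 0, 0, 0], [0, 0, 0, 0, 0, 0], [0, 0, 0, 0, 0, 0]])

```text
clock: 18.8
position: [0.4412, 0.0943, 0.2376]
ee_rot: [0.072, 2.673, -0.034]
force: [-0.1, -0.2, 0.1]
width: 0.002
```

Run:
```python
from h import *
im,st=shot('scene'); print(st['clock'],np.array(st['force']).round(1),np.array(st['position']).round(3))
hs=cv2.cvtColor(im['color'],cv2.COLOR_RGB2HSV)[220:234,240:256]; m=(hs[...,0]>12)&(hs[...,0]<30)&(hs[...,1]>140)
q=np.argwhere(m)+[220,240]; print('leg end px',q[-3:,::-1].tolist())
print('mugs',[np.round(r['rect']).tolist() for r in outline_of('scene','mug1')],'plate',[np.round(r['rect']).tolist() for r in outline_of('scene','plate')])
workorder.sign_off()
```

```text
18.8 [-0.1 -0.2  0.1] [0.441 0.094 0.238]
leg end px [[250, 231], [251, 231], [252, 231]]
mugs [[183.0, 165.0, 24.0, 31.0], [188.0, 179.0, 31.0, 33.0], [174.0, 153.0, 26.0, 32.0]] plate [[149.0, 238.0, 53.0, 40.0]]
the job is handed in; nothing more can be done
```

The hitch pin is through the tongue's cross hole with its collar seated, and the brass loop is shut around the tongue's end. I handed the job in at about 19 s of the 72 s.

- **Pin:** I took the small red pin from the stand and fed it into the hole, about 6 mm nearer the robot than my rough first estimate. The highest reading near the hole was about 15 N, at the collar's hard stop. That came at tool height 0.1525 m, where I expected 0.153 m. The open loop pointed out past the tongue's free end.
- **Loop:** With closed fingers I pushed the crossbar down along its arc, then let go and backed off. In the scene camera the leg's end sits at pixel (251,231), which the geometry gives for about 1.38 rad. It was still there a second later.
- **Bystanders:** The mugs and plate show where they were, within the detector's few pixels of scatter. The last script did not check the pot lid, and the arm never went near it.

Two checks were less clear. I did not see the 3 to 8 N ball force or the 1 to 4 N snap force in the readings taken between moves, so the collar stop and the pictures are the evidence. In the wrist camera the crossbar was about 2 to 3 pixels off the 1.38 rad prediction. Its width and the scene view both fit the shut position.

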